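Lock a filter cartridge into the bench fume extractor

TASK

Take the filter cartridge out of the red parts tray and fit it in the mouth on top of the bench fume extractor: find where its two lugs drop into the slots, push it down against the spring and turn it a quarter turn clockwise (seen from above) up to its stop, so that it clicks home and stays locked by itself when you let go. Leave the other things in the tray and on the bench where they are.

Things in the scene. Friction and masses are not known exactly. Their poses are not given: they have to be found in the camera images.
- cartridge: Grey plastic filter cartridge, 92 mm tall, 0.2 to 0.4 kg, upright in a tray pocket. Origin: centre of its underside, z up its axis. Can of radius 32 mm up to z = 58 (foot tapered to 27 over the lowest 8 mm), flat cap of radius 36 at z = 58 to 64, grip bar above. Centre of mass on the axis near z = 32.
- cartridge_grip (a point): Middle of the cartridge's upright grip bar, on its axis, 80 mm above its underside. The bar spans z = 64 to 92 mm, is 68 mm long along the cartridge's x and 18 mm thick along y: pinch it across y from above, or press on the cap beside it.
- cartridge_lugs (a point): Point on the cartridge's axis at its lugs' underside, 34 mm above its origin. Two like bayonet lugs stick out of the can along +x and -x (under the bar's ends) to 42 mm from the axis, 14 mm wide, 8 mm high. Half a turn makes no difference.
- extractor: Bench fume extractor: fixed grey box 200 x 200 x 102 mm with a dark steel bayonet ring on top. Origin: centre of its underside, z up.
- mouth (a point): Centre of the fixed bayonet ring's hole at its upper face, 110 mm above the bench, z up. Ring radius 68 mm, hole radius 33.5. Two slots across from each other, 20 mm wide, reaching to 46 mm from the axis, let the lugs through. The ring sits at any angle about the vertical, unrelated to this x and y and not reported: feel (or look) for the slots by turning the cartridge with its lugs on the ring.
- slots (a point): Axis point 6 mm below point mouth. When the lugs meet the slots the cartridge drops by its own weight until point cartridge_lugs is here, on a spring plate. The spring needs about 5 N to start (less the cartridge's weight), rises 0.6 N per mm, bottoms after 14 mm. The lugs can pass under the ring once they are 10 mm or more below here (ring 8 mm, lugs 8 mm thick).
- locked (a point): Axis point 12 mm below point mouth, where point cartridge_lugs rests when locked. Pushed down and turned clockwise seen from above, the lugs reach pockets in the ring's underside after about 80 degrees and a hard stop at about 94; let go there, the spring lifts it 4 mm into the pockets. Let go too early it stays 16 mm below the mouth or springs up to 6 mm. Counter-clockwise does not lock.
- tray: Fixed red plastic tray 230 x 230 mm, 42 mm high, walls 6 mm, inner floor 5 mm above the bench, split into 2 x 2 pockets with centres 57.5 mm either way from its own centre in x and y. Origin: centre of its underside.
- unit_a: Black handheld unit 76 x 46 x 24 mm lying in another pocket of the tray; leave it alone. Origin: centre of its underside.
- unit_b: A second, like black handheld unit in another pocket; leave it alone. Origin: centre of its underside.
- jar: Jar, 60 mm across and 80 mm tall, standing on the bench; leave it alone. Origin: centre of its underside.
- driver: Screwdriver lying on the bench; leave it alone. Origin near the middle of its length, its length along x.

How it is judged:
By the outcome, as a careful person would: the job done as asked, in the order asked, and still so for the second after the job is handed in, with the robot touching nothing.
It also fails if it takes over 72 s, if anything falls off the work surface, if the arm or the gripper's body presses on something with over 40 N, if the wrist force passes 120 N, or if a joint passes its speed limit or range.

ROBOT

A 6-joint arm with a two-finger parallel gripper is mounted at the origin on the work surface. World frame = base frame: x ahead of the robot, y to its left, z up, the work surface at z = 0. Lengths are in m, angles in rad, forces in N, time in s.
With the tool pointing down it reaches from about 0.35 to 0.775 m from the base axis. Payload 5.5 kg.
Tool frame: the origin (TCP) lies where the fingers leave the gripper's body, on its centre line; the fingertips stand 73 mm ahead of it and the grasp point (between the pads) lies 54 mm ahead of it; z points along the fingers, y is the line along which they close (so a half turn about z gives the same grasp; the last joint's range is limited). The gripper opens to 85 mm and grips with 20 to 120 N. Pads are 22 mm wide; open, the fingers measure 114 mm over their backs; the gripper's body (76 mm by 85 mm) begins 54 mm behind the grasp point. The pads swing forward as they close: fully open they stand 13 mm farther back than shut.
Start: joints at [1.141, 0.313, 0.046, 1.304, 0, 1.431], TCP at [0.164, 0.551, 0.304] pointing down, gripper open.
Joint ranges: [-2.76, 2.76], [-0.86, 1.69], [-1.03, 1.26], [-2.2, 2.34], [-1.47, 1.5], [-3.14, 3.14]. Speed limits (rad/s): [2.57, 2.57, 3.14, 3.14, 3.14, 3.14].

INTERFACE

Orientations are given as a unit quaternion [x, y, z, w].
In Python, from plant import ctrl, imaging, close_job gives the robot as it stands (ctrl), with the cameras (imaging) and the job as plain functions.
- The arm moves only by the tool shift_gripper, called after ">>>" by a JSON object that holds its "method" and its "body", one argument or row to a line. Schema: {"type":"object","properties":{"plan":{"type":"array","items":{"type":"number"},"minItems":5,"maxItems":50},"only":{"type":"string"},"quiet":{"type":"boolean"},"lines":{"type":"string"}},"required":["plan"],"additionalProperties":false}. plan is one flat list of numbers that holds 1 to 10 rows one after another, with no inner brackets; each row has 5 numbers: the opening from 0.0 (shut) to 1.0 (fully open), then dx, dy, dz in shares of the most that a row can go, 1 being 50 mm, then a turn about the tool's z in units of 0.05 rad; each row shifts and turns the commanded pose from where the row before left it, along the tool's axes as they then stand; what a row does not reach is not made up. A row lasts 1/10 s, in which the tool goes at most 0.05 m and 0.15 rad, less where a joint would pass 70% of its speed; a pose out of reach is approached as far as the arm can. The fingers move at their own pace and stop on an object; the grip force is fixed at half the most. Time passes only in rows, so rows that do not move let the fingers close. The tool returns the time, the measured TCP pose, the force, the opening and the grip force at its end. only (a regular expression) keeps the lines of the reply that match it, lines (a string "A,B") keeps lines A to B, and quiet returns only ok. Input that does not fit is refused with a message, and nothing moves.
- ctrl.get_obs(): the state, without advancing time (a new reading comes with each control period).
- imaging.read_camera(name): name is "scene" or "top" or "wrist"; returns a dict with "pixels" (480x640x3 uint8, red, green, blue), "fx", "fy", "cx", "cy" (pixels), "rvec" (rotation vector, rad) and "tvec" (3), from world to camera coordinates, as OpenCV has them. Camera axes: x right, y down, z forward; pixel columns grow to the right and rows downward; lengths in m; the calibration is good to about 2 mm. A picture is of the moment at which its call begins. There is no depth.
- close_job(): hands the job in; it is judged then, once.
The state is a dict: "time_s": time; "q": joint angles; "joint_velocities": joint speeds; "effort": joint torques, N m; "tool_pos": TCP position; "eef_rot": TCP orientation; "ft_force": force on the tool from outside, world axes, zero at the start; "ft_torque": the same for the moment, N m; "gripper_width": opening from 0.0 (shut) to 1.0 (fully open); "finger_force": force on a finger pad.
Only numpy, scipy, OpenCV 4.12 (cv2) and the standard library are available. Lean on these libraries where they do the work, as an engineer would, in place of code of your own. Each camera call takes 0.05 s, during which the arm holds its last target. There are 200 camera calls.

## Working session

There is one attempt and no reset: what is moved stays moved. The work goes in short steps, Python scripts to look and compute and a tool call to move; the robot and the scene stay as the last step left them, time stands still between calls to the robot, and variables do not carry over. Pictures are saved under pics/ and viewed, at most 10 in all, crops included, and the job is handed in when it is done.

```bash
ls; mkdir -p pics; python3 - <<'E'
from plant import ctrl, imaging, close_job
import cv2,numpy as np
o=ctrl.get_obs();print(o['time_s'],o['tool_pos'],o['eef_rot'],o['ft_force'])
for n in ['scene','top','wrist']:
    r=imaging.read_camera(n);cv2.imwrite(f'pics/{n}0.png',r['pixels'][:,:,::-1])
    R=cv2.Rodrigues(np.array(r['rvec']))[0];print(n,r['fx'],r['cx'],r['cy'],-R.T@np.array(r['tvec']),R[2])
E
```

```text
pics
plant.py
0.0 [0.16415087 0.5506616  0.30301039] [ 1.44402850e-01  9.89518554e-01 -8.79789453e-04 -2.72807354e-04] [ 0.37495286  1.13995753 -0.10085523]
scene 452.5955274626312 318.0902133712964 251.6851872649106 [ 1.17086844 -0.12740283  1.05433626] [-0.54925972  0.05749905 -0.83367117]
top 571.0429969728676 324.0012169714167 239.79985465079923 [ 0.30479033 -0.06594523  1.36006627] [ 0.18583131 -0.01285162 -0.98249761]
wrist 398.9749094424287 308.95121572195626 236.09257304277915 [0.09390045 0.57103488 0.37384843] [ 0.271761   -0.08253396 -0.95881912]
```

View pics/top0.png

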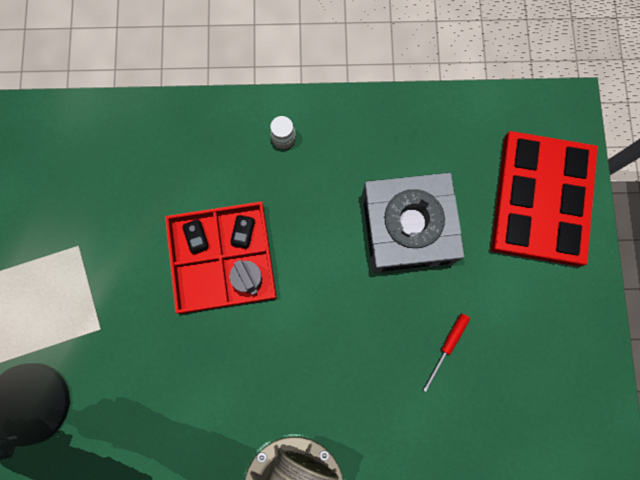

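View pics/scene0.png

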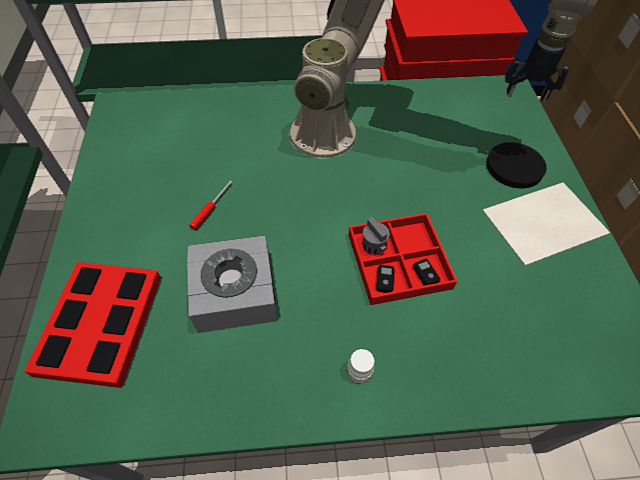

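The top view shows the cartridge at about (246,277), the ring at (414,219) with its slots visible near (432,205) and (400,232), the units at (195,236) and (242,231), and the tray spanning 165–275 × 203–313. I'll zoom in for the angles.

```bash
cat > h.py <<'E'
import cv2,numpy as np
from plant import ctrl, imaging, close_job
def cast(r,uv,z):
    K=np.array([[r['fx'],0,r['cx']],[0,r['fy'],r['cy']],[0,0,1]])
    R=cv2.Rodrigues(np.array(r['rvec'],float))[0];c=-R.T@np.array(r['tvec'])
    d=(np.c_[np.atleast_2d(uv),np.ones(len(np.atleast_2d(uv)))]@np.linalg.inv(K).T)@R
    return c+d*((z-c[2])/d[:,2])[:,None]
def plane(r,cx,cy,z,half=.06,n=400):
    """rectified picture of plane z: x up, y left, centred cx,cy"""
    K=np.array([[r['fx'],0,r['cx']],[0,r['fy'],r['cy']],[0,0,1]])
    w=np.float32([[cx+half,cy+half,z],[cx+half,cy-half,z],[cx-half,cy-half,z],[cx-half,cy+half,z]])
    p=cv2.projectPoints(w,np.array(r['rvec'],float),np.array(r['tvec'],float),K,None)[0].reshape(4,2)
    H=cv2.getPerspectiveTransform(p.astype(np.float32),np.float32([[0,0],[n,0],[n,n],[0,n]]))
    return cv2.warpPerspective(r['pixels'],H,(n,n),flags=cv2.INTER_CUBIC)[:,:,::-1]
E
python3 - <<'E'
from h import *
t=imaging.read_camera('top');s=imaging.read_camera('scene')
print('cart top/cap',cast(t,[246,277],.069),'scene bar top',cast(s,[377,226],.097))
print('ring',cast(t,[414,219],.11),cast(s,[229,273],.11))
hsv=cv2.cvtColor(t['pixels'],cv2.COLOR_RGB2HSV)
m=((hsv[...,1]>150)&((hsv[...,0]<8)|(hsv[...,0]>172))).astype(np.uint8)
for c in cv2.findContours(m,cv2.RETR_EXTERNAL,cv2.CHAIN_APPROX_NONE)[0]:
    if cv2.contourArea(c)>3000:
        w=cast(t,c[:,0],.042)[:,:2];print('red',cv2.minAreaRect((w*1000).astype(np.float32)))
a=cast(t,[246,277],.069)[0];b=cast(t,[414,219],.11)[0]
row=[plane(t,*a[:2],.069),plane(t,*b[:2],.11,.08)]
cv2.imwrite('pics/z1.png',np.hstack(row))
E
```

```text
cart top/cap [[0.46745086 0.096497   0.069     ]] scene bar top [[0.47124418 0.10078245 0.097     ]]
ring [[ 0.58374318 -0.28567901  0.11      ]] [[ 0.59346219 -0.28260279  0.11      ]]
red ((520.6204223632812, 161.42250061035156), (234.4007110595703, 232.54339599609375), 7.511645793914795)
red ((645.1045532226562, -613.3231201171875), (227.2718048095703, 305.3446044921875), 78.58816528320312)
```

View pics/z1.png

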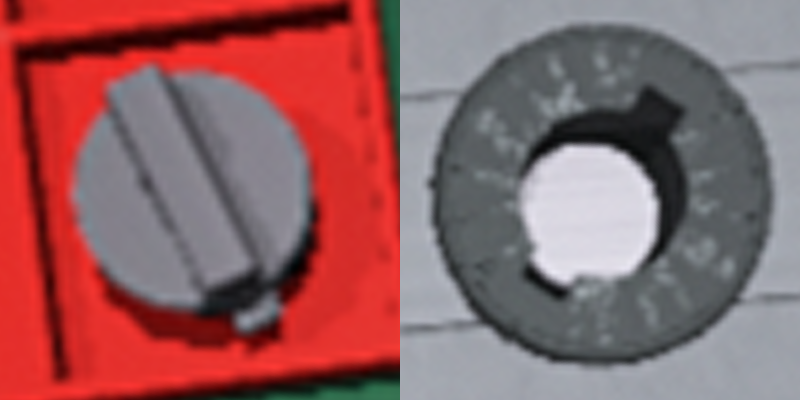

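Left crop: cap centre is at pixel (192,190), so the cartridge is at about (0.4705, 0.099) with its bar at 26°. Right crop: ring centre is at (603,193), so the mouth is at about (0.586, -0.287). The slot tips are near (669,97) and (546,283), so the slot line is at about -34°. The radii come out at 35 mm and 67 mm, which match the given sizes. Moving over the tray.

Units first: shifts go in shares of 50 mm and turns go in units of 0.05 rad. So -0.0352 m is -0.704, -0.0288 m is -0.576.

>>> {"method": "shift_gripper", "body": {
  "plan": [1,-0.704,-0.576,0,0,1,-0.704,-0.576,0,0,1,-0.704,-0.576,0,0,1,-0.704,-0.576,0,0,1,-0.704,-0.576,0,0,1,-0.704,-0.576,0,0]
}}

```text
time_s: 0.85
tool_pos: [0.3179, 0.3236, 0.304]
eef_rot: [0.144, 0.99, 0.0, 0.0]
ft_force: [0.6, 0.3, 0.9]
gripper_width: 0.998
finger_force: 0.0
```

>>> {"method": "shift_gripper", "body": {
  "plan": [1,-0.704,-0.576,0,0,1,-0.704,-0.576,0,0,1,-0.704,-0.576,0,0,1,-0.704,-0.576,0,0,1,-0.704,-0.576,0,0,1,-0.704,-0.576,0,0]
}}

```text
time_s: 1.45
tool_pos: [0.4711, 0.0974, 0.3041]
eef_rot: [0.145, 0.99, 0.0, 0.0]
ft_force: [0.3, 0.2, 0.3]
gripper_width: 0.999
finger_force: 0.0
```

>>> {"method": "shift_gripper", "body": {
  "plan": [1,0,0,0,-3,1,0,0,0,-3,1,0,0,0,-3,1,0,0,0,-3,1,0,0,0,-2.94,1,0,0,0,0,1,0,0,0,0]
}}

```text
time_s: 2.15
tool_pos: [0.4703, 0.0992, 0.3039]
eef_rot: [-0.225, 0.974, 0.0, -0.0]
ft_force: [0.6, -1.0, 0.1]
gripper_width: 1.0
finger_force: 0.0
```

```bash
python3 - <<'E'
from h import *
from scipy.spatial.transform import Rotation as Ro
o=ctrl.get_obs();print(o['tool_pos'],Ro.from_quat(o['eef_rot']).as_matrix().round(3),o['q'],o['ft_force'])
r=imaging.read_camera('wrist');cv2.imwrite('pics/w1.png',np.hstack([cv2.resize(r['pixels'][:,:,::-1],(480,360)),cv2.resize(plane(r,.4705,.099,.069),(320,320))[:, :].copy() if 0 else cv2.copyMakeBorder(cv2.resize(plane(r,.4705,.099,.069),(320,320)),0,40,0,0,0)]))
E
```

```text
[0.47030041 0.09917955 0.30387315] [[-0.899 -0.438 -0.   ]
 [-0.438  0.899  0.   ]
 [-0.     0.    -1.   ]] [ 4.05632620e-02  1.30762884e-01 -1.87422437e-01  1.25264125e+00
  1.15483170e-04 -4.13190878e-01] [ 0.55076039 -1.01457883  0.07147662]
```

View pics/w1.png

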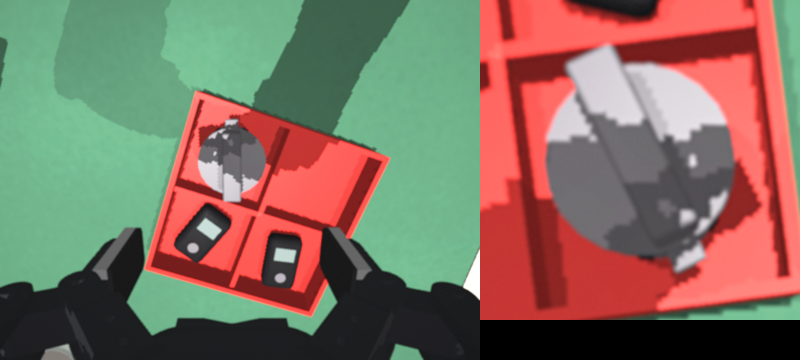

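The rectified wrist view shows the cap centred at (640,160), which confirms (0.4705, 0.099), and the bar at about 26°. Descending to grip.

Scaled: 0.04 m is 0.8, 0.036 m is 0.72.

>>> {"method": "shift_gripper", "body": {
  "plan": [1,0,0,0.8,0,1,0,0,0.8,0,1,0,0,0.8,0,1,0,0,0.72,0,1,0,0,0,0,0,0,0,0,0,0,0,0,0,0,0,0,0,0,0,0,0,0,0,0,0,0,0,0,0]
}}

```text
time_s: 3.2
tool_pos: [0.4713, 0.0993, 0.1493]
eef_rot: [-0.227, 0.974, -0.0, 0.001]
ft_force: [1.7, 0.7, -2.5]
gripper_width: 0.194
finger_force: 58.6
```

>>> {"method": "shift_gripper", "body": {
  "plan": [0,0,0,0,0,0,0,0,0,0,0,0,0,0,0,0,0,0,-0.4,0,0,0,0,-0.4,0,0,0,0,0,0]
}}

```text
time_s: 3.8
tool_pos: [0.4718, 0.0992, 0.1901]
eef_rot: [-0.227, 0.974, -0.0, 0.002]
ft_force: [0.7, 0.8, -2.3]
gripper_width: 0.197
finger_force: 59.1
```

>>> {"method": "shift_gripper", "body": {
  "plan": [0,0,0,-0.8,0,0,0,0,-0.8,0,0,0,0,-0.6,0,0,0,0,0,0]
}}

```text
time_s: 4.2
tool_pos: [0.4722, 0.0992, 0.3012]
eef_rot: [-0.227, 0.974, -0.001, 0.003]
ft_force: [0.3, -1.6, -3.0]
gripper_width: 0.195
finger_force: 59.6
```

>>> {"method": "shift_gripper", "body": {
  "plan": [0,0.148,-0.884,0,0,0,0.148,-0.884,0,0,0,0.148,-0.884,0,0,0,0.148,-0.884,0,0,0,0.148,-0.884,0,0,0,0.148,-0.884,0,0,0,0.148,-0.884,0,0,0,0.148,-0.884,0,0,0,0.148,-0.884,0,0,0,0,0,0,0]
}}

```text
time_s: 5.2
tool_pos: [0.5865, -0.2927, 0.2931]
eef_rot: [-0.224, 0.975, 0.0, -0.001]
ft_force: [-0.7, 0.1, -3.4]
gripper_width: 0.193
finger_force: 60.2
```

>>> {"method": "shift_gripper", "body": {
  "plan": [0,0,0,0,3,0,0,0,0,3,0,0,0,0,3,0,0,0,0,3,0,0,0,0,3,0,0,0,0,3,0,0,0,0,2.94,0,0,0,0,0,0,0,0,0,0]
}}

```text
time_s: 6.1
tool_pos: [0.5858, -0.2867, 0.2961]
eef_rot: [0.289, 0.957, 0.0, -0.001]
ft_force: [-0.0, -0.5, -2.0]
gripper_width: 0.198
finger_force: 60.2
```

```bash
python3 - <<'E'
from h import *
from scipy.spatial.transform import Rotation as Ro
o=ctrl.get_obs();M=Ro.from_quat(o['eef_rot']).as_matrix();print(o['tool_pos'],M.round(3),np.degrees(np.arctan2(M[1,1],M[0,1])))
im=[]
for n in ['top','scene','wrist']:
    r=imaging.read_camera(n)
    if n!='wrist': im.append(plane(r,.5863,-.2871,.11,.1,300))
    im.append(cv2.resize(r['pixels'][:,:,::-1],(400,300))) if n=='wrist' else 0
    if n=='scene': s=r
w=s['pixels'][150:330,140:340,::-1]
top=np.hstack(im[:2]);
a=np.hstack([top,np.zeros((300,200,3),np.uint8)]);b=np.hstack([im[2],cv2.resize(w,(400,300))])
cv2.imwrite('pics/m1.png',np.vstack([a,b]))
E
```

```text
[ 0.58582566 -0.28670985  0.2960926 ] [[-0.833  0.553 -0.002]
 [ 0.553  0.833  0.001]
 [ 0.003  0.    -1.   ]] 56.413962944001845
```

View pics/m1.png

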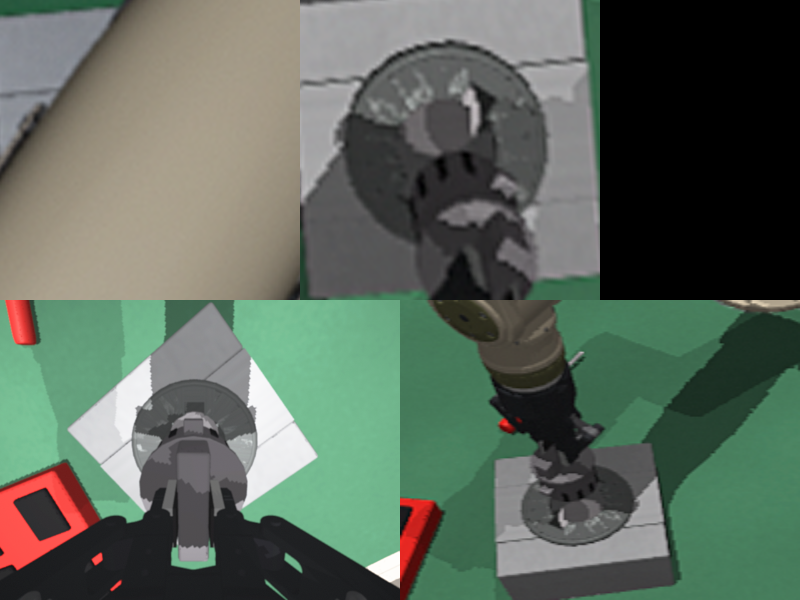

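Part of the ring is visible: scene rectification gives its edges at x≈345 and 547 and its top at y≈41; the wrist view shows its left edge at (133,440) and right edge at (258,437). The scene and top estimates of ring x differ by about 5 mm, so I'll rectify the wrist view for a third one.

```bash
python3 - <<'E'
from h import *
w=imaging.read_camera('wrist');s=imaging.read_camera('scene')
a=[]
for r in (w,s):
    p=plane(r,.5863,-.2871,.11,.08,400).copy()
    cv2.circle(p,(200,200),170,(0,255,255),1);a.append(p)
cv2.imwrite('pics/m2.png',np.hstack(a))
E
```

```text
(no output)
```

View pics/m2.png

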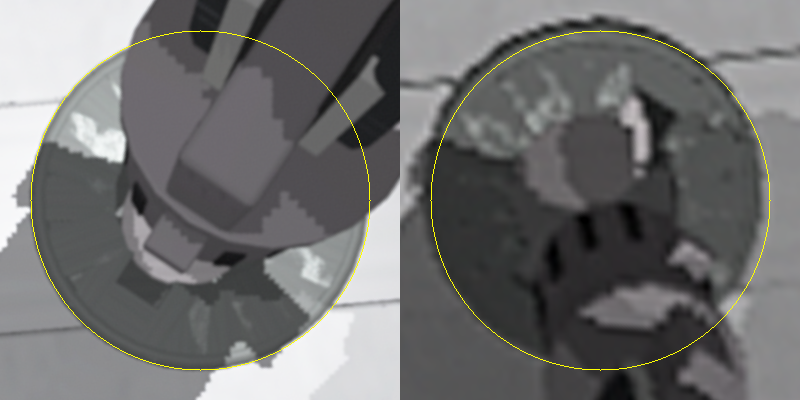

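The wrist rectification matches the expected ring circle to within half a millimetre. The slot shows at (145,285), i.e. about -33°, in line with the lug. That makes two of three views agreeing. Lowering in stages.

Scaled: -0.0015 m is -0.03, 0.02 m is 0.4.

>>> {"method": "shift_gripper", "body": {
  "plan": [0,-0.03,0,0.4,0,0,0,0,0.4,0,0,0,0,0.1,0,0,0,0,0,0]
}}

```text
time_s: 6.75
tool_pos: [0.5869, -0.2877, 0.2519]
eef_rot: [0.29, 0.957, 0.0, -0.001]
ft_force: [-0.2, 0.2, -1.9]
gripper_width: 0.194
finger_force: 60.1
```

>>> {"method": "shift_gripper", "body": {
  "plan": [0,0,0,0.1,0,0,0,0,0.1,0,0,0,0,0.1,0,0,0,0,0,0]
}}

```text
time_s: 7.15
tool_pos: [0.5872, -0.2879, 0.2372]
eef_rot: [0.291, 0.957, 0.0, -0.0]
ft_force: [-1.3, -0.2, -2.2]
gripper_width: 0.194
finger_force: 60.2
```

Scaled: 0.005 m is 0.1, 0.004 m is 0.08.

>>> {"method": "shift_gripper", "body": {
  "plan": [0,0,0,0.1,0,0,0,0,0.1,0,0,0,0,0.08,0,0,0,0,0,0]
}}

```text
time_s: 7.55
tool_pos: [0.5872, -0.2879, 0.2228]
eef_rot: [0.291, 0.957, 0.0, -0.001]
ft_force: [-0.8, 0.6, -2.5]
gripper_width: 0.199
finger_force: 60.2
```

>>> {"method": "shift_gripper", "body": {
  "plan": [0,0,0,0.04,0,0,0,0,0.04,0,0,0,0,0.04,0,0,0,0,0,0]
}}

```text
time_s: 7.95
tool_pos: [0.5874, -0.288, 0.2175]
eef_rot: [0.291, 0.957, 0.0, -0.0]
ft_force: [0.9, 0.3, -2.5]
gripper_width: 0.196
finger_force: 60.2
```

Scaled: 0.002 m is 0.04.

>>> {"method": "shift_gripper", "body": {
  "plan": [0,0,0,0.04,0,0,0,0,0.04,0,0,0,0,0.04,0,0,0,0,0,0]
}}

```text
time_s: 8.35
tool_pos: [0.5875, -0.288, 0.2124]
eef_rot: [0.291, 0.957, -0.0, 0.0]
ft_force: [-1.6, 1.9, 2.3]
gripper_width: 0.194
finger_force: 61.0
```

>>> {"method": "shift_gripper", "body": {
  "plan": [0,0,0,0.06,0,0,0,0,0.06,0,0,0,0,0.04,0,0,0,0,0,0,0,0,0,0,0]
}}

```text
time_s: 8.85
tool_pos: [0.5875, -0.288, 0.205]
eef_rot: [0.291, 0.957, -0.0, 0.001]
ft_force: [-2.5, 1.5, 7.0]
gripper_width: 0.196
finger_force: 61.6
```

In the slots, with the spring compressed about 7.5 mm. Pressing on to about 12 mm, then turning clockwise (+ about tool z).

>>> {"method": "shift_gripper", "body": {
  "plan": [0,0,0,0.06,0,0,0,0,0.04,0,0,0,0,0,0,0,0,0,0,0]
}}

```text
time_s: 9.25
tool_pos: [0.5876, -0.288, 0.2006]
eef_rot: [0.291, 0.957, -0.0, 0.001]
ft_force: [-2.3, 2.8, 9.1]
gripper_width: 0.193
finger_force: 61.9
```

>>> {"method": "shift_gripper", "body": {
  "plan": [0,0,0,0,2,0,0,0,0,2,0,0,0,0,2,0,0,0,0,0]
}}

```text
time_s: 9.65
tool_pos: [0.5883, -0.2873, 0.2009]
eef_rot: [0.431, 0.902, 0.001, 0.001]
ft_force: [-1.1, 5.2, 11.2]
gripper_width: 0.195
finger_force: 61.9
```

```bash
python3 -c "
from plant import ctrl, imaging, close_job;print(ctrl.get_obs()['ft_torque'])"
```

```text
[ 0.99679775  0.42514132 -0.083495  ]
```

Scaled: 0.12 rad is 2.4.

>>> {"method": "shift_gripper", "body": {
  "plan": [0,0,0,0,2.4,0,0,0,0,2.4,0,0,0,0,2.4,0,0,0,0,2.4,0,0,0,0,2.4,0,0,0,0,2.4,0,0,0,0,2.4,0,0,0,0,2.4,0,0,0,0,2.4,0,0,0,0,0]
}}

```text
time_s: 10.65
tool_pos: [0.5886, -0.2873, 0.2011]
eef_rot: [0.834, 0.552, 0.002, 0.001]
ft_force: [-0.0, 5.0, 11.0]
gripper_width: 0.199
finger_force: 62.0
```

```bash
python3 -c "
from plant import ctrl, imaging, close_job;import numpy as np;o=ctrl.get_obs();print(o['ft_torque'],o['q'],np.degrees(2*np.arctan2(o['eef_rot'][0],o['eef_rot'][1])))"
```

```text
[ 1.11388989  0.31583487 -0.09828399] [-0.57735883  0.50850057  0.08671804  1.14586384  0.00222726  1.3939668 ] 112.94843767424773
```

Scaled: 0.06 rad is 1.2.

>>> {"method": "shift_gripper", "body": {
  "plan": [0,0,0,0,1.2,0,0,0,0,1.2,0,0,0,0,1.2,0,0,0,0,0.8,0,0,0,0,0]
}}

```text
time_s: 11.15
tool_pos: [0.5881, -0.2869, 0.201]
eef_rot: [0.889, 0.459, 0.001, 0.0]
ft_force: [-2.1, 5.8, 11.5]
gripper_width: 0.2
finger_force: 62.2
```

```bash
python3 -c "
from plant import ctrl, imaging, close_job;import numpy as np;o=ctrl.get_obs();print(o['ft_torque'],np.degrees(2*np.arctan2(o['eef_rot'][0],o['eef_rot'][1])))"
```

```text
[1.26140743 0.62657911 0.43443764] 125.38325734662682
```

Scaled: 0.03 rad is 0.6.

>>> {"method": "shift_gripper", "body": {
  "plan": [0,0,0,0,0.6,0,0,0,0,0.6,0,0,0,0,0]
}}

```text
time_s: 11.45
tool_pos: [0.5877, -0.2864, 0.201]
eef_rot: [0.901, 0.433, 0.001, -0.0]
ft_force: [-3.9, 6.2, 12.2]
gripper_width: 0.197
finger_force: 67.5
```

```bash
python3 -c "
from plant import ctrl, imaging, close_job;import numpy as np;o=ctrl.get_obs();print(o['ft_torque'],np.degrees(2*np.arctan2(o['eef_rot'][0],o['eef_rot'][1])))"
```

```text
[1.34742834 0.81840888 1.4656071 ] 128.66285114827852
```

The torque has risen to 1.5 Nm, so it is at the stop. Backing the turn off slightly, letting the spring lift it into the pockets, and checking it holds before release.

Scaled: -0.003 m is -0.06, -0.03 rad is -0.6.

>>> {"method": "shift_gripper", "body": {
  "plan": [0,0,0,0,-0.6,0,0,0,-0.06,0,0,0,0,-0.06,0,0,0,0,0,0,0,0,0,0,0]
}}

```text
time_s: 11.95
tool_pos: [0.5875, -0.2868, 0.2046]
eef_rot: [0.895, 0.446, 0.001, -0.001]
ft_force: [-0.1, 5.9, 1.2]
gripper_width: 0.193
finger_force: 61.3
```

```bash
python3 -c "
from plant import ctrl, imaging, close_job;import numpy as np;o=ctrl.get_obs();print(o['ft_torque'],np.degrees(2*np.arctan2(o['eef_rot'][0],o['eef_rot'][1])))"
```

```text
[ 1.32851359 -0.00217037  0.83204639] 127.08475951932097
```

The lift was blocked at 3.6 mm and the force fell, so the lugs are seated in the pockets. Releasing and retreating straight up.

>>> {"method": "shift_gripper", "body": {
  "plan": [1,0,0,0,0,1,0,0,0,0,1,0,0,0,0,1,0,0,0,0,1,0,0,0,0,1,0,0,0,0,1,0,0,0,0,1,0,0,0,0]
}}

```text
time_s: 12.75
tool_pos: [0.5874, -0.288, 0.2049]
eef_rot: [0.896, 0.445, 0.0, -0.0]
ft_force: [0.4, -0.5, 0.4]
gripper_width: 1.0
finger_force: 0.0
```

>>> {"method": "shift_gripper", "body": {
  "plan": [1,0,0,-0.6,0,1,0,0,-0.8,0,1,0,0,-0.8,0,1,0,0,-0.6,0,1,-0.6,0,0,0,1,-0.8,0,0,0,1,-0.8,0,0,0,1,-0.8,0,0,0,1,0,0,0,0,1,0,0,0,0]
}}

```text
time_s: 13.75
tool_pos: [0.4961, -0.4083, 0.3448]
eef_rot: [0.896, 0.444, 0.0, -0.0]
ft_force: [-0.2, 0.2, 0.5]
gripper_width: 1.002
finger_force: 0.0
```

```bash
python3 - <<'E'
from h import *
t=imaging.read_camera('top');w=imaging.read_camera('wrist');s=imaging.read_camera('scene')
f=lambda r:cv2.resize(r['pixels'][:,:,::-1],(400,300))
cv2.imwrite('pics/f1.png',np.vstack([np.hstack([f(t),f(w)]),np.hstack([cv2.resize(s['pixels'][180:330,130:330,::-1],(400,300)),plane(s,.5916,-.2844,.14,.09,400)[50:350]])]))
E
```

```text
(no output)
```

View pics/f1.png

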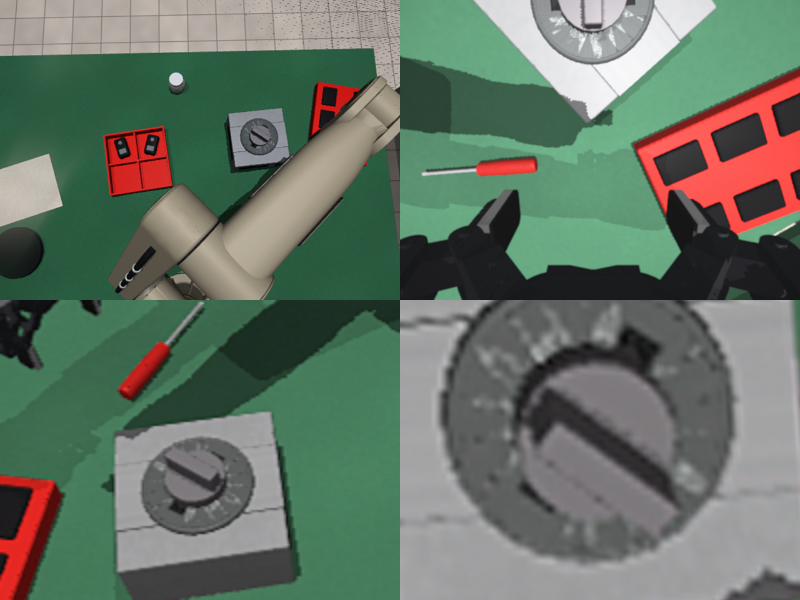

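The final views show the bar at about (195,475) lying square to the slots at (640,345) and (535,495). The cartridge stands straight in the ring, and the units, jar and driver are where they were. The turn was about 93°, the stop was felt, and the cartridge rose with the spring.

```bash
python3 -c "
from plant import ctrl, imaging, close_job;print(close_job())"
```

```text
the job is handed in; nothing more can be done
None
```

The cartridge is in the extractor mouth, turned about 93° clockwise to its stop and released, and the job is handed in. The spring lift and the final pictures indicate it locked, but I did not measure its final height or twist-test it, and the hand-in returned no verdict.

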